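Index the rivet press turret to the red die and lock it

ROBOT

A 6-joint arm with a two-finger parallel gripper is mounted at the origin on the work surface. World frame = base frame: x ahead of the robot, y to its left, z up, the work surface at z = 0. Lengths are in m, angles in rad, forces in N, time in s.
With the tool pointing down it reaches from about 0.25 to 0.775 m from the base axis. Payload 4 kg.
Tool frame: the origin (TCP) lies midway between the tips of the shut fingers; the grasp point (between the pads) lies 19 mm behind it; z points along the fingers, y is the line along which they close (so a half turn about z gives the same grasp; the last joint's range is limited). The gripper opens to 85 mm and grips with 20 to 120 N. Pads are 22 mm wide; open, the fingers measure 114 mm over their backs; the gripper's body (76 mm by 85 mm) begins 54 mm behind the grasp point. The pads swing forward as they close: fully open they stand 13 mm farther back than shut.
Start: joints at [1.161, 0.087, 1.371, -0, 1.684, -0.103], TCP at [0.166, 0.524, 0.231] pointing down, gripper open.
Joint ranges: [-3.1, 3.1], [-0.76, 2.03], [0.27, 2.55], [-1.08, 4.22], [0.17, 2.65], [-2.57, 2.57]. Speed limits (rad/s): [2.79, 2.79, 3.14, 3.14, 3.14, 3.14].

INTERFACE

Orientations are given as a unit quaternion [w, x, y, z].
In Python, from cell import manip, capture, camera_params gives the robot as it stands. The module is installed in compiled form; this text tells all that it offers.
- The arm moves only by the tool send_rows, never from a script. Its argument "series" is a list of rows, each a list of 3 entries, a list of its own where there are three numbers: the shift along the tool's x, y, z in units of 0.12 m (1.0 is 0.12 m), then the turn about the tool's z in units of pi rad (1.0 is pi rad), then the closure in counts, from 0 (fully open) to 255 (shut). In form: [[[dx, dy, dz], twist, jaw], ...]. A call has 1 to 10 rows; each row is the pose to reach, as a shift and turn from the pose commanded when the call began, along the tool's axes at that moment, turning the shorter way round; what a row does not reach only later rows make up. A row lasts 1/10 s, in which the tool goes at most 50 mm and 8.59 degrees, less where a joint would pass 70% of its speed; a pose out of reach is approached as far as the arm can. A call with a number of a shift or a turn outside -1 to 1 is refused whole. A call with a gripper value outside its range is refused whole. The fingers move at their own pace and stop on an object; the grip force is fixed at half the most. Time passes only in rows, so rows that repeat a pose let the fingers close. It gives the time, the measured TCP pose, the force, the opening and the grip force at its end, in the units of the state.
- manip.state(): the state, without advancing time (a new reading comes with each control period).
- capture(name): name is "side" or "top"; returns the picture (384x512x3 uint8, blue, green, red); there is no depth.
- camera_params(name): a dict with "K" (3x3 intrinsics, pixels), "T" (4x4, takes a point from camera to world coordinates). Camera axes: x right, y down, z forward; pixel columns grow to the right and rows downward; lengths in m; the calibration is good to about 2 mm. A picture is of the moment at which its call begins. camera_params takes no time and is no camera call.
- manip.job_done(): hands the job in; it is judged then, once.
The state is a dict: "time": time; "joint_pos": joint angles; "joint_vel": joint speeds; "joint_torque": joint torques, N m; "eef_pos": TCP position; "tool_rot": TCP orientation; "ft_force": force on the tool from outside, world axes, zero at the start; "ft_torque": the same for the moment, N m; "gripper_width": opening from 0.0 (shut) to 1.0 (fully open); "gripper_force": force on a finger pad.
Only numpy, scipy, OpenCV 4.12 (cv2) and the standard library are available. Lean on these libraries where they do the work, as an engineer would, in place of code of your own. Each camera call takes 0.05 s, during which the arm holds its last target. There are 200 camera calls.

TASK

Set up the rivet press for the red-marked die: with your fingertips, push the turret round by its tabs until the die at the red tab has clicked in squarely under the plunger, then push the black-knobbed locking bolt fully home and take your hand away. Push gently and grasp nothing, keep your fingers off the dies, and leave the jar, the hammer and the knife where they lie.

Things in the scene. Friction and masses are not known exactly. Their poses are not given: they have to be found in the camera images.
- press: Green bench rivet press, fixed. Origin on the turret's vertical axis at table height; x axis from there towards plunger and column, z up. Base disc radius 84 mm, 22 high; tongue 50 wide out to x = -150 (operator's side). Column 56 mm wide, x = 147 to 203; overhead arm 46 wide from x = 25 back, z = 160 to 212; hand lever on top slopes up and back to x = 265, z = 384. Open above where x is below 0.
- plunger (a point): Centre of the plunger's lower face, in the press frame at (50, 0, 104) mm: 28 mm across, 29 mm above the die tops. It stays up.
- turret: Turret, turns endlessly on its vertical axis: steel plate radius 74 mm, top z = 56; boss to z = 80. Origin on the axis at table height, z up, x axis to the red tab. Its yaw against the press's: 0 = red die under the plunger. A spring click stop draws it to the nearest 60 degrees (let go within 15 of half-way it may hang). To step it, push on past 45 degrees: about 8 N at a tab at first, less later.
- red_tab (a point): Middle of the red tab's end face (radius 112 mm, z = 54). The six plastic tabs stick out radially from the turret's rim every 60 degrees: each 10 mm wide, 20 tall (z = 44 to 64), from radius 74 to 112. Counter-clockwise from above: red, blue, white, green, grey, yellow.
- red_die (a point): Centre of the top of the red tab's die (radius 50 mm, z = 75). Six brass-tipped dies stand on the turret plate, 25 mm across at the foot, 19 tall, one inside each tab on the same spoke. The dies are not to be touched.
- bolt (a joint): Travel of the locking bolt, m: 0 drawn out, 0.012 fully home. It slides along the press's +x towards the turret axis, in a guide on the tongue (guide top z = 41 mm). About 3 N of friction, no spring. Its nose enters a notch under the plate only with the turret at one of its six stations, else it stops at least 3 mm short. Once in, the turret cannot turn.
- bolt_knob (a point): Centre of the outer face of the bolt's round black knob; push this face towards the turret. Knob 22 mm across, 10 thick, axis level along the press's x, 34 mm above the table (z = 23 to 45). Press frame x = -136 mm with the bolt out, -124 when home. Tongue top below it z = 22; tabs pass above it but inside radius 112.
- jar: Lidded jar of rivets standing on the table, 52 mm across, 62 mm high, origin under its centre. Leave alone.
- hammer: Hammer with wooden handle, 260 mm long, lying on the table, handle towards its -x, origin at its middle. Leave alone.
- knife: Yellow snap-blade knife, shut, lying on the table, 138 mm long along its x, 20 mm wide, 16 mm high, origin 6 mm on the blade side of its middle, underneath. Leave alone.

How it is judged:
By the outcome, as a careful person would: the job done as asked, in the order asked, and still so for the second after the job is handed in, with the robot touching nothing.
It also fails if it takes over 61 s, if anything falls off the work surface, if the arm or the gripper's body presses on something with over 40 N, if the wrist force passes 120 N, or if a joint passes its speed limit or range.

## Working session

There is one attempt and no reset: what is moved stays moved. The work goes in short steps, Python scripts to look and compute and a tool call to move; the robot and the scene stay as the last step left them, time stands still between calls to the robot, and variables do not carry over. Pictures are saved under pics/ and viewed, at most 10 in all, crops included, and the job is handed in when it is done.

Besides the shell and the picture viewer there is one more tool, called as name([rows], argument=value, ...), one row to a line, values as JSON. send_rows: Moves the arm, as the interface text tells. Its arguments: {"type":"object","properties":{"series":{"type":"array"}},"required":["series"]}

```bash
mkdir -p pics; python3 - <<'E'
from cell import manip,capture,camera_params
import cv2
for n in("side","top"):
    cv2.imwrite(f"pics/{n}0.png",capture(n)); p=camera_params(n); print(n,p["K"],p["T"])
print(manip.state())
E
```

```text
side [[449.47044381   0.         264.92271582]
 [  0.         449.47044381 184.00891184]
 [  0.           0.           1.        ]] [[ 0.71035966 -0.37107087  0.59807655 -0.0897103 ]
 [-0.70357486 -0.39763988  0.5889524  -0.6454308 ]
 [ 0.01927601 -0.83915966 -0.54354347  0.66644919]
 [ 0.          0.          0.          1.        ]]
top [[378.32615293   0.         256.27503929]
 [  0.         378.32615293 192.90201863]
 [  0.           0.           1.        ]] [[ 0.02389299 -0.99170656  0.12628229  0.46433235]
 [-0.99944827 -0.02078013  0.02591031 -0.02221498]
 [-0.02307126 -0.12683169 -0.99165591  0.97618694]
 [ 0.          0.          0.          1.        ]]
{'time': 0.1, 'joint_pos': array([ 1.16088004e+00,  8.79112349e-02,  1.37214470e+00, -1.80333758e-05,
        1.68361335e+00, -1.03104442e-01]), 'joint_vel': array([ 0.00076008, -0.00062066, -0.00427002, -0.0008142 , -0.00026525,
        0.00069369]), 'joint_torque': array([ 2.57641586e-03, -3.53014326e+01, -3.14218605e+01, -2.23858437e-04,
        7.92967330e-03,  2.84701048e-05]), 'eef_pos': array([0.16593793, 0.52388404, 0.23021862]), 'tool_rot': array([-2.54759963e-04,  1.52805848e-01,  9.88255683e-01, -1.00661511e-03]), 'ft_force': array([-0.1157501 ,  0.67093672, -0.04629628]), 'ft_torque': array([ 0.0204271 ,  0.00283933, -0.02410318]), 'gripper_force': 0.0, 'gripper_width': 0.9984141683403179}
```

View pics/top0.png

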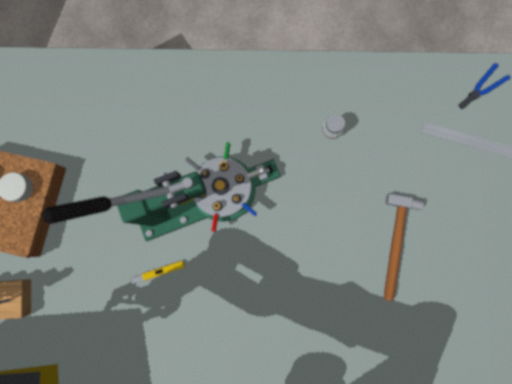

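View pics/side0.png

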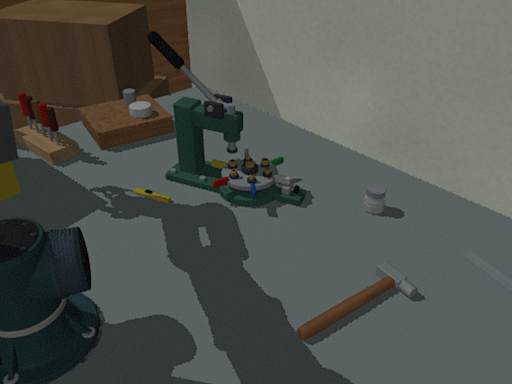

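```bash
cat > h.py <<'E'
import numpy as np,cv2
from cell import manip,capture,camera_params
def ray(n,u,v,z):
    p=camera_params(n);d=p["T"][:3,:3]@np.linalg.solve(p["K"],[u,v,1.]);o=p["T"][:3,3]
    return o+d*(z-o[2])/d[2]
def proj(n,P):
    p=camera_params(n);q=np.linalg.inv(p["T"])@np.r_[P,1];q=p["K"]@q[:3];return q[:2]/q[2]
def blobs(im,box):
    x0,y0,x1,y1=box;h=cv2.cvtColor(im,cv2.COLOR_BGR2HSV);out={}
    for k,lo,hi in(("red",(0,150,60),(6,255,255)),("red2",(174,150,60),(180,255,255)),("blue",(108,140,50),(128,255,255)),("green",(50,150,80),(75,255,255)),("yellow",(22,150,80),(32,255,255))):
        m=cv2.inRange(h,lo,hi);M=np.zeros_like(m);M[y0:y1,x0:x1]=m[y0:y1,x0:x1]
        n,_,s,c=cv2.connectedComponentsWithStats(M)
        out[k]=[(int(s[i,4]),c[i].round(1).tolist()) for i in range(1,n) if s[i,4]>8]
    return out
E
python3 - <<'E'
from h import *
t=cv2.imread("pics/top0.png");s=cv2.imread("pics/side0.png")
b=blobs(t,(110,130,300,290));c=blobs(s,(130,120,320,220))
print(b);print(c)
for k in b:
    for a,(u,v) in b[k]: print(k,a,ray("top",u,v,.060))
cv2.imwrite("pics/c1.png",np.hstack([cv2.resize(t[130:250,110:290],None,fx=4.4,fy=4.4,interpolation=cv2.INTER_CUBIC)]))
cv2.imwrite("pics/c2.png",cv2.resize(s[130:220,150:320],None,fx=4.6,fy=4.6,interpolation=cv2.INTER_CUBIC))
E
```

```text
{'red': [(54, [214.3, 222.0])], 'red2': [], 'blue': [(52, [248.6, 208.8])], 'green': [(31, [226.5, 150.9])], 'yellow': [(266, [163.2, 270.0])]}
{'red': [(92, [219.5, 182.0])], 'red2': [], 'blue': [(59, [252.9, 190.2])], 'green': [], 'yellow': [(74, [217.9, 163.6]), (182, [151.1, 194.6])]}
red 54 [0.50776996 0.10179615 0.06      ]
blue 52 [0.54167517 0.01944503 0.06      ]
green 31 [0.68451727 0.07813595 0.06      ]
yellow 266 [0.3903613  0.22005281 0.06      ]
```

View pics/c1.png

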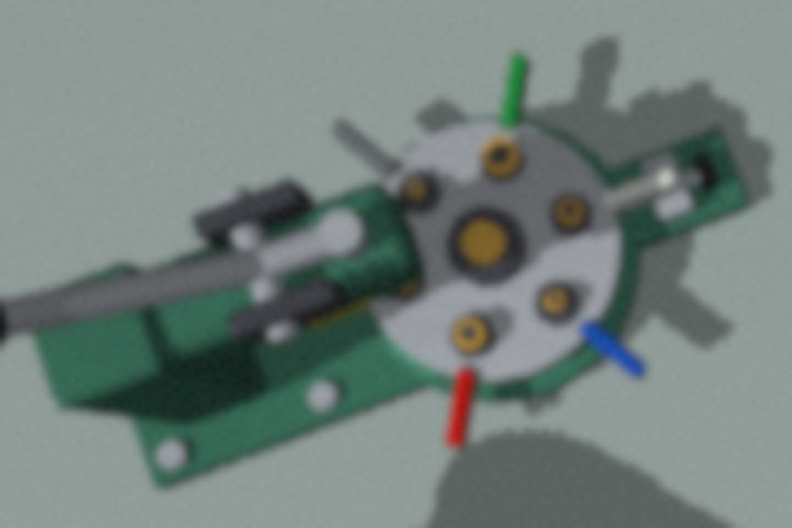

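View pics/c2.png

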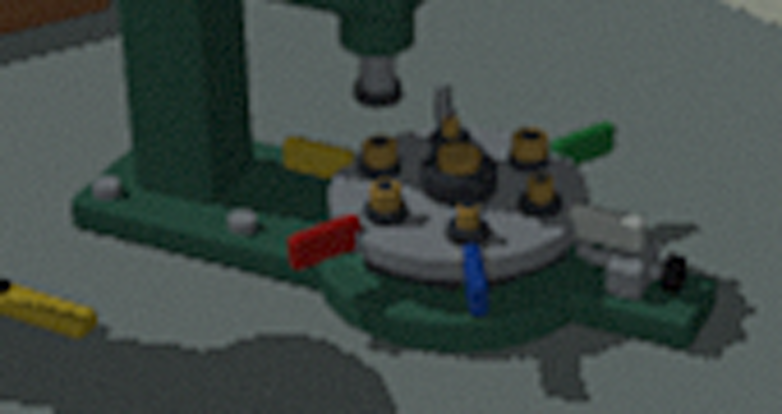

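```bash
python3 - <<'E'
from h import *
t=cv2.imread("pics/top0.png")
print("boss",ray("top",110+485/4.4,130+243/4.4,.080), "side",ray("side",150+460/4.6,130+153/4.6,.080))
print("knob",ray("top",110+704/4.4,130+170/4.4,.036),"side",ray("side",150+675/4.6,130+272/4.6,.034))
for q in((717,128),(750,203)): print("tongue end",ray("top",110+q[0]/4.4,130+q[1]/4.4,.022))
c=np.array([.596,.090])
for y in(107,112.4):
    a=np.radians(y);X=np.array([np.cos(a),np.sin(a)])
    print(y,[proj("top",np.r_[c+r*X,z]).round(1) for r,z in((-.136,.034),(-.150,.022),(0,.08))])
h=cv2.cvtColor(t,cv2.COLOR_BGR2HSV)
m=cv2.inRange(t,(0,0,0),(40,40,40));M=np.zeros_like(m);M[155:185,255:285]=m[155:185,255:285]
n,_,s,cc=cv2.connectedComponentsWithStats(M);print(s,cc)
E
```

```text
boss [0.59521048 0.08817467 0.08      ] side [0.59672331 0.08630611 0.08      ]
knob [ 0.6465292  -0.03082542  0.036     ] side [ 0.64864518 -0.0326093   0.034     ]
tongue end [ 0.67432191 -0.03805999  0.022     ]
tongue end [ 0.63029367 -0.05801026  0.022     ]
107 [array([273.6, 173.1]), array([278.7, 172.4]), array([219.5, 184.9])]
112.4 [array([271.9, 168.3]), array([277. , 167.3]), array([219.5, 184.9])]
[[     0      0    512    384 196590]
 [   268    166      5      7     18]] [[255.49867236 191.50211099]
 [270.         168.44444444]]
```

```bash
cat >> h.py <<'E'
from scipy.spatial.transform import Rotation as R
C=np.array([.596,.088]);YAW=112.4
def press(x,y): return C+R.from_euler('z',YAW,degrees=True).apply([x,y,0])[:2]
def spoke(th,r,t): return press(*R.from_euler('z',th,degrees=True).apply([r,t,0])[:2])  # metres, t ccw
def plan(pts,start=None):  # pts: (x,y,z,world dir of tool y deg); rows relative to the pose at call begin
    s=manip.state();p=s["eef_pos"];q=R.from_quat(np.roll(s["tool_rot"],-1))
    if start is not None:p,y=np.array(start[:3]),start[3];q=R.from_euler('z',y-90,degrees=True)*R.from_matrix(np.diag([-1,1,-1]))
    yd=q.apply([0,1,0]);y0=np.degrees(np.arctan2(yd[1],yd[0]))
    for P in pts:
        d=q.inv().apply(np.array(P[:3])-p)/.12;tw=-((P[3]-y0+180)%360-180)/180
        print(d.round(3).tolist(),round(tw,3))
E
python3 - <<'E'
from h import *
W=[(.2,.42),(.25,.32),(.31,.21),(.39,.11),(.47,.04),(.56,-.01)]
W=[(*w,.23,72.2) for w in W];a=spoke(180,.098,.028);print(a)
W.append((*a,.23,72.2))
s=manip.state();c=[*s["eef_pos"],72.2]
for w in W: plan([w],c);c=w
print("twist");plan([(*a,.13,112.4),(*a,.05,112.4)],c)
E
```

```text
[0.65923219 0.00806446]
[-0.535, -0.737, 0.002] -0.0
[-0.651, -0.666, 0.0] -0.0
[-0.756, -0.72, 0.0] -0.0
[-0.889, -0.59, 0.0] -0.0
[-0.813, -0.352, 0.0] -0.0
[-0.841, -0.167, 0.0] -0.0
[-0.741, 0.396, 0.0] -0.0
twist
[0.0, 0.0, 0.833] -0.223
[0.0, 0.0, 1.5] -0.223
```

send_rows([
  [[-0.25,-0.35,0],0,255],
  [[-0.535,-0.737,0],0,255],
  [[-0.76,-0.97,0],0,255],
  [[-0.98,-1.0,0],0,255],
  [[-1.0,-1.0,0],0,255],
])

```text
time: 0.6
eef_pos: [0.2459, 0.3718, 0.231]
tool_rot: [0.0, 0.155, 0.988, -0.0]
ft_force: [-0.3, 0.4, -0.3]
gripper_width: 0.147
gripper_force: 0.0
```

send_rows([
  [[-0.3,-0.35,0],0,255],
  [[-0.6,-0.7,0],0,255],
  [[-0.9,-1.0,0],0,255],
  [[-0.94,-1.0,0],0,255],
])

```text
time: 1.0
eef_pos: [0.3163, 0.2226, 0.2312]
tool_rot: [0.0, 0.155, 0.988, -0.001]
ft_force: [-0.5, -0.0, 0.1]
gripper_width: -0.0
gripper_force: 0.0
```

send_rows([
  [[-0.35,-0.25,0],0,255],
  [[-0.7,-0.5,0],0,255],
  [[-0.9,-0.7,0],0,255],
  [[-0.9,-0.7,0],0,255],
])

```text
time: 1.4
eef_pos: [0.3947, 0.1099, 0.2306]
tool_rot: [-0.0, 0.156, 0.988, -0.001]
ft_force: [-0.3, 0.1, -0.2]
gripper_width: 0.001
gripper_force: 0.0
```

```bash
python3 - <<'E'
from h import *
s=manip.state();print(s["time"],s["eef_pos"],s["joint_pos"],s["gripper_width"])
a=spoke(180,.098,.028)
plan([(.47,.04,.23,72.2),(.56,-.01,.23,72.2),(*a,.23,72.2)])
E
```

```text
1.4 [0.39467    0.10989775 0.2305952 ] [ 1.33795292e-01 -2.30215323e-01  1.66963603e+00 -1.03129302e-03
  1.70348282e+00 -1.12434000e+00] 0.0008030580715624414
[-0.777, -0.361, 0.005] -0.001
[-1.618, -0.527, 0.005] -0.001
[-2.359, -0.129, 0.003] -0.001
```

send_rows([
  [[-0.4,-0.18,0],0,255],
  [[-0.78,-0.36,0],0,255],
  [[-1.0,-0.42,0],0,255],
  [[-1.0,-0.42,0],0,255],
])

```text
time: 1.8
eef_pos: [0.4942, 0.0276, 0.2298]
tool_rot: [-0.001, 0.154, 0.988, 0.0]
ft_force: [-0.7, -0.2, -0.3]
gripper_width: -0.0
gripper_force: 0.0
```

send_rows([
  [[-0.35,-0.05,0],-0.045,255],
  [[-0.62,-0.1,0],-0.09,255],
  [[-0.85,0.0,0],-0.135,255],
  [[-1.0,0.1,0],-0.18,255],
  [[-1.0,0.15,0],-0.22,255],
  [[-1.0,0.15,0],-0.222,255],
])

```text
time: 2.4
eef_pos: [0.612, 0.0121, 0.2305]
tool_rot: [-0.001, -0.196, 0.981, 0.001]
ft_force: [0.1, -0.4, -0.0]
gripper_width: 0.0
gripper_force: 0.0
```

```bash
python3 - <<'E'
from h import *
s=manip.state();print(s["time"],s["eef_pos"],s["joint_pos"])
a=spoke(180,.098,.03)
plan([(*a,.23,112.4),(*a,.15,112.4),(*a,.05,112.4)])
E
```

```text
2.4 [0.611989   0.01208135 0.23045192] [-7.35773732e-02  2.27966007e-01  1.21218836e+00  1.35611200e-03
  1.70355203e+00 -2.03801139e+00]
[-0.367, -0.182, 0.003] 0.001
[-0.368, -0.183, 0.67] 0.001
[-0.369, -0.185, 1.503] 0.001
```

send_rows([
  [[-0.37,-0.18,0],0,255],
  [[-0.37,-0.18,0.3],0,255],
  [[-0.37,-0.18,0.7],0,255],
  [[-0.37,-0.18,1.0],0,255],
  [[-0.37,-0.18,1.0],0,255],
])

```text
time: 2.9
eef_pos: [0.6562, 0.0078, 0.1034]
tool_rot: [-0.007, -0.194, 0.981, 0.002]
ft_force: [-0.8, -0.9, 0.0]
gripper_width: -0.002
gripper_force: 0.0
```

```bash
python3 - <<'E'
from h import *
s=manip.state();print(s["time"],s["eef_pos"])
t=capture("top");v=capture("side")
A=cv2.resize(t[130:230,190:300],(440,400),interpolation=cv2.INTER_CUBIC)
B=cv2.resize(v[120:210,210:309],(440,400),interpolation=cv2.INTER_CUBIC)
cv2.imwrite("pics/d1.png",cv2.resize(np.hstack([A,B]),(800,364)))
a=spoke(180,.098,.03)
plan([(*a,.05,112.4)])
E
```

```text
2.9 [0.6561648  0.0078292  0.10337716]
[-0.008, 0.012, 0.514] -0.0
```

View pics/d1.png

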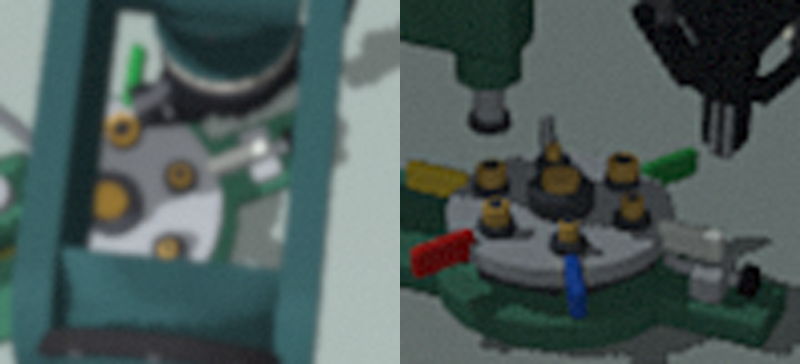

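send_rows([
  [[0,0,0.1],0,255],
  [[0,0,0.25],0,255],
  [[0,0,0.4],0,255],
  [[0,0,0.5],0,255],
  [[0,0,0.5],0,255],
  [[0,0,0.5],0,255],
])

```text
time: 3.6
eef_pos: [0.6622, 0.0061, 0.0527]
tool_rot: [0.001, -0.194, 0.981, -0.0]
ft_force: [0.3, 0.0, 0.1]
gripper_width: 0.001
gripper_force: 0.0
```

```bash
python3 - <<'E'
from h import *
s=manip.state();print(s["time"],s["eef_pos"],s["joint_pos"][5])
L=[]
for th in (180,176,172,168,164,160,156,152,148,144,140,136,132,128,124,122,120):
    a=spoke(th,.098,.0165);L.append((*a,.05,YAW+th-180))
for i in (0,):plan([(*spoke(180,.098,.022),.05,YAW)]+L)
E
```

```text
3.6 [0.6621599  0.00609379 0.05265393] -2.0376851056969763
[0.066, 0.024, 0.022] -0.0
[0.112, 0.024, 0.022] -0.0
[0.169, 0.017, 0.022] 0.022
[0.227, 0.013, 0.022] 0.044
[0.285, 0.014, 0.022] 0.067
[0.343, 0.018, 0.021] 0.089
[0.4, 0.027, 0.021] 0.111
[0.456, 0.039, 0.021] 0.133
[0.512, 0.055, 0.021] 0.155
[0.566, 0.075, 0.021] 0.178
[0.619, 0.099, 0.021] 0.2
[0.669, 0.127, 0.021] 0.222
[0.718, 0.158, 0.021] 0.244
[0.765, 0.192, 0.021] 0.267
[0.809, 0.23, 0.02] 0.289
[0.85, 0.27, 0.02] 0.311
[0.87, 0.291, 0.02] 0.322
[0.888, 0.313, 0.02] 0.333
```

send_rows([
  [[0.07,0.024,0.02],0,255],
  [[0.11,0.024,0.02],0,255],
  [[0.14,0.02,0.02],0.011,255],
  [[0.17,0.017,0.02],0.022,255],
  [[0.2,0.014,0.02],0.033,255],
  [[0.227,0.013,0.02],0.044,255],
  [[0.256,0.013,0.02],0.055,255],
  [[0.285,0.014,0.02],0.067,255],
])

```text
time: 4.4
eef_pos: [0.6315, -0.0043, 0.0502]
tool_rot: [0.004, -0.089, 0.996, 0.001]
ft_force: [6.3, 3.7, -2.5]
gripper_width: -0.003
gripper_force: 3.2
```

```bash
python3 - <<'E'
from h import *
s=manip.state();print(s["time"],s["eef_pos"],s["ft_force"])
v=capture("side");print(blobs(v,(130,120,320,220)))
cv2.imwrite("pics/e1.png",cv2.resize(v[120:210,200:310],None,fx=5,fy=5,interpolation=cv2.INTER_CUBIC))
plan([(*spoke(t,.098,.0165),.05,YAW+t-180) for t in(168,156,144,132,128,126,124,120)])
E
```

```text
4.4 [ 0.63145486 -0.0043468   0.05019664] [ 6.30266934  3.66649042 -2.46817987]
{'red': [(101, [216.4, 178.3])], 'red2': [], 'blue': [(59, [245.1, 190.3])], 'green': [], 'yellow': [(66, [222.0, 160.6]), (209, [152.1, 195.1])]}
[0.008, -0.006, 0.001] -0.001
[0.181, -0.017, 0.0] 0.065
[0.352, 0.007, -0.001] 0.132
[0.515, 0.067, -0.002] 0.199
[0.566, 0.095, -0.002] 0.221
[0.59, 0.11, -0.002] 0.232
[0.615, 0.125, -0.002] 0.243
[0.661, 0.16, -0.003] 0.265
```

View pics/e1.png

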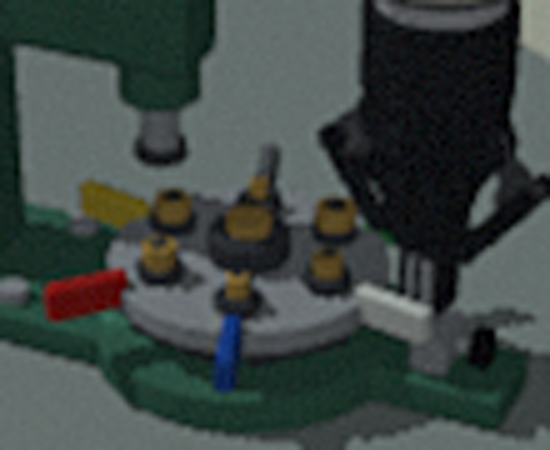

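send_rows([
  [[0.045,-0.01,0],0.016,255],
  [[0.09,-0.015,0],0.032,255],
  [[0.135,-0.017,0],0.048,255],
  [[0.18,-0.017,0],0.065,255],
  [[0.225,-0.014,0],0.082,255],
  [[0.267,-0.008,0],0.098,255],
  [[0.31,-0.002,0],0.115,255],
  [[0.352,0.007,0],0.132,255],
  [[0.395,0.02,0],0.149,255],
  [[0.435,0.035,0],0.165,255],
])

```text
time: 5.45
eef_pos: [0.5767, -0.0108, 0.0497]
tool_rot: [0.001, 0.169, 0.986, -0.0]
ft_force: [-0.7, 0.5, 1.1]
gripper_width: 0.001
gripper_force: 0.0
```

```bash
python3 - <<'E'
from h import *
s=manip.state();print(s["time"],s["eef_pos"],s["ft_force"])
v=capture("side");print(blobs(v,(130,120,320,220)))
plan([(*spoke(t,.098,.0165),.05,YAW+t-180) for t in(138,134,132,130,128,126,124,122,120)])
E
```

```text
5.45 [ 0.57674018 -0.01075861  0.04974184] [-0.71699764  0.47997022  1.1389987 ]
{'red': [(90, [214.4, 168.7])], 'red2': [], 'blue': [(96, [227.1, 186.1])], 'green': [], 'yellow': [(29, [236.4, 154.9]), (211, [152.0, 195.0])]}
[-0.02, 0.013, -0.003] 0.0
[0.037, 0.005, -0.003] 0.022
[0.066, 0.003, -0.003] 0.033
[0.095, 0.002, -0.003] 0.045
[0.124, 0.002, -0.003] 0.056
[0.153, 0.002, -0.003] 0.067
[0.182, 0.004, -0.003] 0.078
[0.211, 0.007, -0.003] 0.089
[0.239, 0.011, -0.003] 0.1
```

send_rows([
  [[0.035,0.005,0],0.022,255],
  [[0.066,0.003,0],0.033,255],
  [[0.095,0.002,0],0.045,255],
  [[0.124,0.002,0],0.056,255],
  [[0.153,0.002,0],0.067,255],
  [[0.16,0.002,0],0.07,255],
  [[0.16,0.002,0],0.07,255],
])

```text
time: 6.2
eef_pos: [0.559, -0.0041, 0.0493]
tool_rot: [0.0, 0.275, 0.961, 0.0]
ft_force: [-0.5, 0.2, 0.5]
gripper_width: 0.006
gripper_force: 0.0
```

```bash
python3 - <<'E'
from h import *
s=manip.state();print(s["time"],s["eef_pos"],s["ft_force"])
v=capture("side");t=capture("top");print(blobs(v,(130,120,320,220)),blobs(t,(110,130,300,250)))
for th in (0,60,120,180,240): print(th,proj("side",np.r_[spoke(th,.093,0),.056]).round(1),proj("top",np.r_[spoke(th,.093,0),.06]).round(1))
E
```

```text
6.2 [ 0.55900576 -0.00405592  0.04931164] [-0.47538968  0.17880018  0.50640373]
{'red': [(77, [217.9, 164.0])], 'red2': [], 'blue': [(110, [219.9, 182.0])], 'green': [], 'yellow': [(17, [245.9, 151.6]), (208, [152.0, 195.0])]} {'red': [], 'red2': [], 'blue': [], 'green': [], 'yellow': [(41, [192.2, 163.3])]}
0 [217.7 163.5] [185.7 199.7]
60 [219.1 182.2] [214.9 223.6]
120 [253.  190.8] [250.7 209.8]
180 [282.6 179. ] [256.6 172.6]
240 [277.2 160.8] [227.5 149.5]
```

```bash
python3 - <<'E'
from h import *
a=spoke(140,.1,.0165);b=press(-.168,0)
print(b);plan([(*a,.05,59),(*a,.12,59),(*b,.12,22.4)])
E
```

```text
[ 0.66001982 -0.06732373]
[-0.194, 0.04, -0.007] -0.005
[-0.194, 0.04, -0.59] -0.005
[-0.992, -0.002, -0.59] 0.198
```

send_rows([
  [[-0.1,0.02,0],0,255],
  [[-0.19,0.04,0],0,255],
  [[-0.19,0.04,-0.2],0,255],
  [[-0.19,0.04,-0.45],0,255],
  [[-0.3,0.03,-0.6],0.04,255],
  [[-0.5,0.02,-0.6],0.08,255],
  [[-0.7,0.01,-0.6],0.12,255],
  [[-0.9,0,-0.6],0.16,255],
  [[-0.99,0,-0.6],0.198,255],
  [[-0.99,0,-0.6],0.198,255],
])

```text
time: 7.3
eef_pos: [0.6615, -0.0685, 0.1201]
tool_rot: [0.0, 0.557, 0.831, -0.0]
ft_force: [0.6, -0.6, -0.6]
gripper_width: -0.004
gripper_force: 0.0
```

```bash
python3 - <<'E'
from h import *
s=manip.state();print(s["time"],s["eef_pos"],s["joint_pos"][5])
v=capture("side");print(blobs(v,(130,120,320,220)))
plan([(*press(-.168,0),.08,YAW-90),(*press(-.168,0),.03,YAW-90)])
E
```

```text
7.3 [ 0.66150085 -0.06848848  0.12014971] -0.5777382349288376
{'red': [(75, [218.0, 163.8])], 'red2': [], 'blue': [(107, [220.1, 182.0])], 'green': [], 'yellow': [(16, [245.9, 151.5]), (202, [151.9, 194.9])]}
[0.004, -0.003, 0.335] 0.0
[0.004, -0.003, 0.751] 0.0
```

send_rows([
  [[0,0,0.2],0,255],
  [[0,0,0.4],0,255],
  [[0,0,0.6],0,255],
  [[0,0,0.72],0,255],
  [[0,0,0.75],0,255],
  [[0,0,0.75],0,255],
])

```text
time: 7.95
eef_pos: [0.6596, -0.0667, 0.0307]
tool_rot: [-0.0, 0.556, 0.831, -0.0]
ft_force: [0.8, 0.1, 1.2]
gripper_width: 0.001
gripper_force: 0.0
```

```bash
python3 - <<'E'
from h import *
s=manip.state();print(s["time"],s["eef_pos"],s["ft_force"])
v=capture("side")
cv2.imwrite("pics/f1.png",cv2.resize(v[120:220,200:320],None,fx=5,fy=5,interpolation=cv2.INTER_CUBIC))
plan([(*press(x,0),.03,YAW-90) for x in(-.15,-.147,-.135)])
E
```

```text
7.95 [ 0.65964122 -0.06666384  0.03071707] [0.83667571 0.14803531 1.2034084 ]
[0.147, -0.004, 0.016] 0.0
[0.172, -0.004, 0.016] 0.0
[0.272, -0.004, 0.016] 0.0
```

View pics/f1.png

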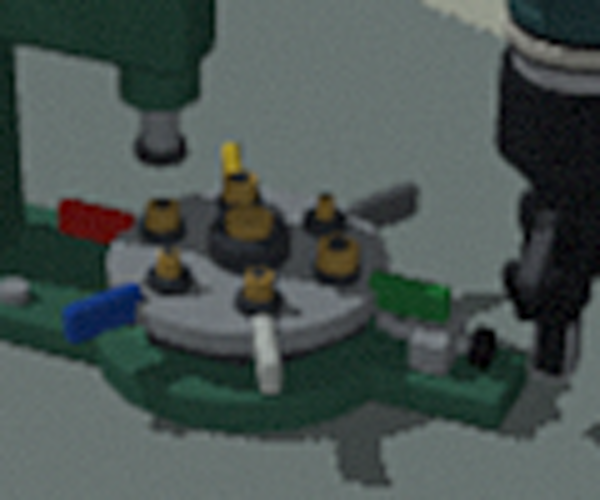

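send_rows([
  [[0.07,0,0],0,255],
  [[0.13,0,0],0,255],
  [[0.16,0,0],0,255],
  [[0.18,0,0],0,255],
  [[0.2,0,0],0,255],
  [[0.22,0,0],0,255],
  [[0.24,0,0],0,255],
  [[0.24,0,0],0,255],
])

```text
time: 8.8
eef_pos: [0.6491, -0.0405, 0.0312]
tool_rot: [0.0, 0.556, 0.831, 0.0]
ft_force: [1.0, -1.4, 1.3]
gripper_width: -0.001
gripper_force: 1.1
```

send_rows([
  [[0.01,0,0],0,255],
  [[0.02,0,0],0,255],
  [[0.03,0,0],0,255],
  [[0.03,0,0],0,255],
])

```text
time: 9.2
eef_pos: [0.6476, -0.0368, 0.0312]
tool_rot: [0.0, 0.556, 0.831, 0.0]
ft_force: [1.4, -2.9, 1.8]
gripper_width: -0.002
gripper_force: 1.2
```

```bash
python3 - <<'E'
from h import *
s=manip.state();p=s["eef_pos"][:2]-C;print(s["time"],s["eef_pos"],s["ft_force"],R.from_euler('z',-YAW,degrees=True).apply([*p,0]))
v=capture("side");print(blobs(v,(130,120,320,220)))
E
```

```text
9.2 [ 0.64756066 -0.03679183  0.03116406] [ 1.42745383 -2.88676261  1.80763645] [-1.35024037e-01 -1.15734003e-04  0.00000000e+00]
{'red': [(72, [218.2, 163.8])], 'red2': [], 'blue': [(107, [220.0, 182.0])], 'green': [(9, [286.9, 177.9])], 'yellow': [(16, [245.9, 151.5]), (209, [152.2, 195.1])]}
```

send_rows([
  [[0.008,0,0],0,255],
  [[0.017,0,0],0,255],
  [[0.017,0,0],0,255],
])

```text
time: 9.55
eef_pos: [0.6467, -0.0349, 0.031]
tool_rot: [-0.0, 0.556, 0.831, 0.0]
ft_force: [1.5, -2.3, 1.7]
gripper_width: -0.0
gripper_force: 1.2
```

send_rows([
  [[0.008,0,0],0,255],
  [[0.017,0,0],0,255],
  [[0.017,0,0],0,255],
])

```text
time: 9.85
eef_pos: [0.6464, -0.0341, 0.031]
tool_rot: [0.001, 0.556, 0.831, -0.0]
ft_force: [3.4, -4.1, 1.9]
gripper_width: 0.001
gripper_force: 2.6
```

send_rows([
  [[0.008,0,0],0,255],
  [[0.017,0,0],0,255],
  [[0.017,0,0],0,255],
])

```text
time: 10.15
eef_pos: [0.6464, -0.0341, 0.0311]
tool_rot: [0.003, 0.557, 0.831, -0.001]
ft_force: [4.7, -9.2, -0.2]
gripper_width: -0.002
gripper_force: 4.7
```

send_rows([
  [[0.008,0,0],0,255],
  [[0.017,0,0],0,255],
  [[0.017,0,0],0,255],
])

```text
time: 10.45
eef_pos: [0.6463, -0.0341, 0.0313]
tool_rot: [0.004, 0.557, 0.831, -0.002]
ft_force: [5.6, -12.8, -0.8]
gripper_width: -0.0
gripper_force: 6.8
```

send_rows([
  [[-0.1,0,0],0,255],
  [[-0.3,0,0],0,255],
  [[-0.35,0,0],0,255],
  [[-0.35,0,-0.3],0,255],
  [[-0.35,0,-0.6],0,255],
  [[-0.4,0,-1.0],0,255],
  [[-0.6,0,-1.0],0,255],
  [[-0.8,0,-1.0],0,255],
  [[-0.8,0,-1.0],0,255],
])

```text
time: 11.35
eef_pos: [0.681, -0.1196, 0.1503]
tool_rot: [-0.001, 0.557, 0.83, 0.0]
ft_force: [0.0, -0.3, -1.5]
gripper_width: -0.004
gripper_force: 0.0
```

```bash
python3 - <<'E'
from h import *
s=manip.state();print(s["time"],s["eef_pos"],s["ft_force"])
v=capture("side");t=capture("top");print(blobs(v,(130,120,320,220)))
s0=cv2.imread("pics/side0.png")
for im in(s0,v):
    M=np.zeros(im.shape[:2],np.uint8);M[180:200,285:305]=cv2.inRange(im,(0,0,0),(38,38,38))[180:200,285:305]
    n,_,st,cc=cv2.connectedComponentsWithStats(M);i=1+st[1:,4].argmax();print(st[i],cc[i])
for x in(-.131,-.119):print(x,proj("side",np.r_[press(x,0),.034]))
c=lambda im:cv2.resize(im[140:210,200:310],(395,251),interpolation=cv2.INTER_CUBIC)
cv2.imwrite("pics/g1.png",np.hstack([c(s0),c(v)]))
E
```

```text
11.35 [ 0.6809976  -0.11962067  0.15028698] [ 0.04575468 -0.28594306 -1.47973877]
{'red': [(68, [218.1, 163.8])], 'red2': [], 'blue': [(106, [220.0, 182.0])], 'green': [], 'yellow': [(17, [245.9, 151.4]), (200, [151.8, 194.9])]}
[290 186  15  14  94] [297.46808511 192.10638298]
[290 184   6  10  42] [292.14285714 188.5       ]
-0.131 [296.17233524 189.61528119]
-0.119 [291.74150002 188.53396279]
```

View pics/g1.png

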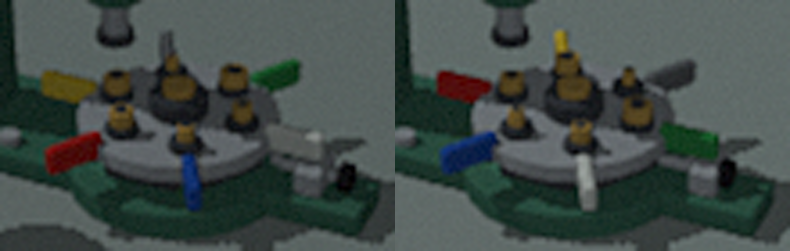

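The side view shows the red tab and its die under the plunger at crop (465,85). The knob sits tight against the guide, having moved to about pixel (292,188.5), where it should be when fully home. The hand is clear of everything.

```bash
python3 -c "
from cell import manip
print(manip.job_done())"
```

```text
the job is handed in; nothing more can be done
None
```

The red-marked die is clicked in under the plunger, the locking bolt is pushed home to its stop, the hand is clear, and the job is handed in at about 11.5 s; no result came back from the judging.

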